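# Pack the flanged forming dies head to tail in the sloping rack

### The job

One hat-shaped steel die already sits crown up at the bottom of the sloping wooden rack. Pack the other two above it in the same row, alternately down and up: the one lying brim up goes in the middle, still upside down, and the one standing crown up goes at the top, still crown up, with their brims overlapping so that all three stand square on the rack's floor and press snugly against one another. Leave the bottom die against the rack's stop, and do not disturb the hammer, the bottle or the steel stake head on the bench.

Things in the scene. Friction and masses are not known exactly. Their poses are not given: they have to be found in the camera images.
- tray: light wooden trough of the rack, fixed, sloping up at 30 degrees roughly towards the robot's left. Origin: on its floor, midway across, at the inner face of the low end's stop, 20 mm above the bench. x runs up the slope, y across, z square out of the floor. Floor 235 x 80 mm inside; side walls and stop stand 10 to 12 mm above it, 5 to 6 mm thick; upper end open.
- die_racked_mid (a point): hat-shaped steel die, 0.25 to 0.5 kg: round brim 66 mm across, 7 mm thick; round solid crown 42 mm across, 40 mm high on its middle (47 mm overall). Point: on its axis, half-way up; z axis from brim to crown. This one sits loose, crown up, in the trough against the low stop, its axis about 34 mm from the stop and square to the sloping floor.
- die_brim_up_mid (a point): hat-shaped steel die, 0.25 to 0.5 kg: round brim 66 mm across, 7 mm thick; round solid crown 42 mm across, 40 mm high on its middle (47 mm overall). Point: on its axis, half-way up; z axis from brim to crown. This one stands upside down on the bench, brim on top (z axis down); grip it across the brim. Alone on the slope it may topple. Snug against an opposite neighbour, axes are 54 mm apart, brim edge to crown.
- die_crown_up_mid (a point): hat-shaped steel die, 0.25 to 0.5 kg: round brim 66 mm across, 7 mm thick; round solid crown 42 mm across, 40 mm high on its middle (47 mm overall). Point: on its axis, half-way up; z axis from brim to crown. This one stands crown up on the bench; grip it by the crown. Its brim goes under the upside-down die's brim (40 to 47 mm above the trough's floor), so from the side, not straight down.
- hammer: hammer with a wooden handle, 260 mm long, lying on the bench to the left; origin under its middle (leave it where it is)
- bottle: amber bottle, 64 mm across and 150 mm tall, upright at the right rear; origin at the centre of its underside (leave it where it is)
- stake_head: dark steel block with a polished top, 60 x 100 x 53 mm, on the bench behind the loose dies; origin at the centre of its underside (leave it where it is)
There are look-alikes about, which are no part of the job. Leave any orange, purple or red look-alike of the part that bears die_racked_mid alone.

How it is judged:
By the outcome, as a careful person would: the job done as asked, in the order asked, and still so for the second after the job is handed in, with the robot touching nothing.
It also fails if it takes over 61 s, if anything falls off the work surface, if the arm or the gripper's body presses on something with over 40 N, if the wrist force passes 120 N, or if a joint passes its speed limit or range.

### The arm

A 6-joint arm with a two-finger parallel gripper is mounted at the origin on the work surface. World frame = base frame: x ahead of the robot, y to its left, z up, the work surface at z = 0. Lengths are in m, angles in rad, forces in N, time in s.
With the tool pointing down it reaches from about 0.35 to 0.975 m from the base axis. Payload 7.1 kg.
Tool frame: the origin (TCP) lies on the mounting face of the last link; the fingertips stand 182 mm ahead of it and the grasp point (between the pads) lies 163 mm ahead of it (finger_overhang is the distance from the TCP to the fingertips, in m); z points along the fingers, y is the direction in which the jaws open and shut (so a half turn about z gives the same grasp; the last joint's range is limited). The gripper opens to 88 mm and grips with 3 to 60 N. Pads are 20 mm wide; open, the fingers measure 115 mm over their backs; the gripper's body (75 mm by 178 mm) begins 61 mm behind the grasp point.
Start: joints at [-1.334, 0.423, 1.63, -0, 1.089, -0.019], TCP at [0.158, -0.605, 0.405] pointing down, gripper open.
Joint ranges: [-3, 3], [-0.9, 2.11], [0.09, 2.58], [-1.31, 4.45], [0.11, 2.69], [-2.54, 2.54]. Speed limits (rad/s): [2.39, 2.39, 3.01, 3.14, 3.14, 3.14].

### API

Orientations are given as a rotation vector (axis times angle).
In Python, from cell import state, snapshot, camera_model, sign_off, finger_overhang gives the robot as it stands.
- The arm moves only by the shell command python3 -m handwheel 'ROWS'. ROWS is JSON, a list of rows, each a list of 3 entries, a list of its own where there are three numbers: the finger opening in m, from 0 to 0.0878, then the shift along the world's x, y, z in m, then the turn, a rotation vector about the world's x, y, z in degrees. A call has 1 to 12 rows; each row shifts and turns the commanded pose from where the row before left it; what a row does not reach is not made up. A row lasts 1/8 s, in which the tool goes at most 62.5 mm and 10.7 degrees, less where a joint would pass 70% of its speed; a pose out of reach is approached as far as the arm can. A call with a gripper value outside its range is refused whole. The fingers move at their own pace and stop on an object; the grip force is fixed at half the most. Time passes only in rows, so rows that do not move let the fingers close. It gives the time, the measured TCP pose, the force and the opening at its end, in the units of the state.
- state(): the state, without advancing time (a new reading comes with each control period).
- snapshot(name): name is "scene" or "top" or "wrist"; returns (picture, depth): 400x640x3 uint8, red, green, blue; 400x640 float32, m along the optical axis (not along the pixel's ray), 0 where there is no reading.
- camera_model(name): a dict with "fx", "fy", "cx", "cy" (pixels), "k1" (the pictures are not rectified: a ray, as slopes to the right and down, at radius r is drawn at 1 + k1 r^2 times it, then the intrinsics apply), "R" (3x3) and "t" (3): a world point X has camera coordinates R X + t. Camera axes: x right, y down, z forward; pixel columns grow to the right and rows downward; lengths in m; the calibration is good to about 2 mm. A picture is of the moment at which its call begins: read the wrist's pose just before it. camera_model takes no time and is no camera call; for the wrist camera it gives the pose at the moment of the call.
- sign_off(): hands the job in, once; it reports no verdict.
The state is a dict: "time_s": time; "joint_pos": joint angles; "qvel": joint speeds; "tau": joint torques, N m; "position": TCP position; "tcp_rot": TCP orientation; "contact_force": force on the tool from outside, world axes, zero at the start; "wrist_torque": the same for the moment, N m; "gripper_width": opening from 0.0 (shut) to 1.0 (fully open).
Only numpy, scipy, OpenCV 4.12 (cv2) and the standard library are available. Lean on these libraries where they do the work, as an engineer would, in place of code of your own. Each camera call takes 0.05 s, during which the arm holds its last target.

## Working session

There is one attempt and no reset: what is moved stays moved. The work goes in short steps, Python scripts to look and compute and a shell command to move; the robot and the scene stay as the last step left them, time stands still between calls to the robot, and variables do not carry over. Pictures are saved under pics/ and viewed, and the job is handed in when it is done.

```bash
ls; mkdir -p pics
python3 - <<'E'
from cell import *
import cv2, numpy as np
s=state(); print(s)
for n in ("scene","top","wrist"):
    m=camera_model(n); print(n,m)
    p,d=snapshot(n); cv2.imwrite(f"pics/a_{n}.png",p[:,:,::-1]); np.save(f"pics/a_{n}.npy",d)
    np.save(f"pics/a_{n}_rgb.npy",p)
E
```

```text
pics
{'time_s': 0.0, 'joint_pos': array([-1.33400651e+00,  4.23847868e-01,  1.63065753e+00,  1.84405143e-05,
        1.08862169e+00, -1.90323793e-02]), 'qvel': array([ 7.35792858e-04,  7.92902385e-05, -1.09814933e-03,  6.39562981e-04,
       -5.26447115e-04, -3.19177066e-04]), 'tau': array([ 1.07590087e-03, -5.44625866e+01, -2.73662120e+01,  6.44524419e-02,
        2.28602701e-02, -1.43509806e-04]), 'position': array([ 0.158095  , -0.60439716,  0.40390986]), 'tcp_rot': array([-3.11441454e+00, -4.00541543e-01,  2.36294341e-04]), 'contact_force': array([ 0.22655794, -0.09701634,  0.28389371]), 'wrist_torque': array([ 0.00422303, -0.02002056,  0.04836077]), 'gripper_width': 0.9973808930252287}
scene {'fx': 461.6605347322071, 'fy': 461.6605347322071, 'cx': 318.5046638563534, 'cy': 194.1653749322552, 'k1': -0.023080498409742634, 'R': array([[ 0.28586563,  0.95826784, -0.00189237],
       [ 0.74419093, -0.22324653, -0.62955607],
       [-0.6037058 ,  0.17856016, -0.77695275]]), 't': array([-0.16850649, -0.37720421,  1.76467225])}
top {'fx': 399.3241557669143, 'fy': 399.3241557669143, 'cx': 328.8075497112274, 'cy': 199.9944881793246, 'k1': -0.08989980274035675, 'R': array([[-0.00132932, -0.99987427, -0.01580135],
       [-0.98638727,  0.00390934, -0.16439245],
       [ 0.16443356,  0.01536772, -0.98626844]]), 't': array([0.03018055, 0.57561141, 0.97920867])}
wrist {'fx': 307.4646191860065, 'fy': 307.4646191860065, 'cx': 317.1607745151978, 'cy': 199.80099382695505, 'k1': -0.054475139300925964, 'R': array([[ 2.52657700e-01, -9.67555613e-01, -4.70548167e-04],
       [-9.23649160e-01, -2.41337194e-01,  2.97705538e-01],
       [-2.88160226e-01, -7.47829752e-02, -9.54657630e-01]]), 't': array([-0.62292552, -0.03572968,  0.39114792])}
```

View pics/a_scene.png

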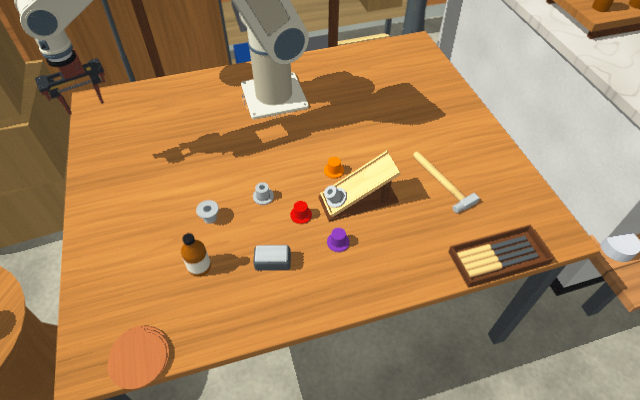

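View pics/a_top.png

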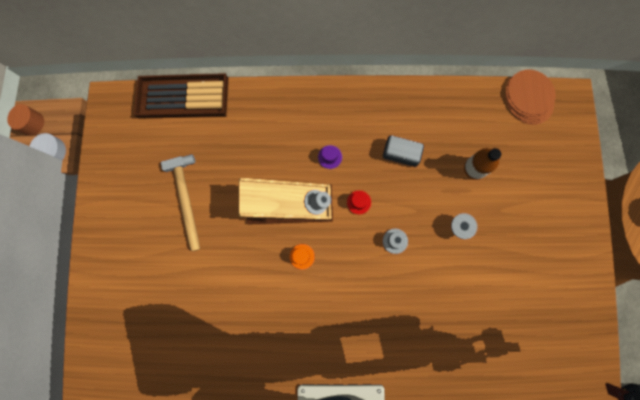

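The scene view shows the brim-up die at about (208,211), the crown-up die at (262,192), and the rack with its die at (335,196). The orange, red and purple decoys are around the rack. Next I'll measure positions.

```bash
cat > h.py <<'E'
import numpy as np, cv2
from cell import *
def K(m): return np.array([[m['fx'],0,m['cx']],[0,m['fy'],m['cy']],[0,0,1]])
def rays(m,uv):
    uv=np.asarray(uv,float).reshape(-1,1,2)
    return cv2.undistortPoints(uv,K(m),np.array([m['k1'],0,0,0])).reshape(-1,2) # approx: iterative inverse of 1+k1 r^2
def cloud(m,d):
    h,w=d.shape; v,u=np.mgrid[:h,:w]
    r=rays(m,np.stack([u,v],-1).reshape(-1,2)); z=d.reshape(-1,1)
    C=np.hstack([r*z,z]); return ((C-m['t'])@m['R']).reshape(h,w,3)
def plane(m,uv,n,c):
    "rays onto plane n.X=c"
    r=rays(m,uv); D=np.hstack([r,np.ones((len(r),1))])@m['R']; o=-m['R'].T@m['t']
    s=(c-o@n)/(D@n); return o+s[:,None]*D
def proj(m,X):
    c=np.asarray(X)@m['R'].T+m['t']; p=c[:,:2]/c[:,2:]; r2=(p**2).sum(1,keepdims=True)
    p=p*(1+m['k1']*r2); return p*[m['fx'],m['fy']]+[m['cx'],m['cy']]
E
python3 - <<'E'
from h import *
for n,boxes in (("top",dict(bu=(445,205,485,245),cu=(378,222,415,260),rack=(230,170,345,230),stake=(380,130,430,170))),("scene",dict(bu=(190,195,225,228),cu=(247,177,280,208),rack=(310,145,405,225),stake=(248,240,297,275)))):
    m=camera_model(n); d=np.load(f"pics/a_{n}.npy"); P=cloud(m,d)
    for k,(a,b,c,e) in boxes.items():
        Q=P[b:e,a:c].reshape(-1,3); dd=d[b:e,a:c].ravel(); Q=Q[dd>0]
        H=Q[Q[:,2]>0.012]
        print(n,k,len(H),H.min(0).round(3),H.max(0).round(3),H.mean(0).round(4))
        hist=np.histogram(Q[:,2],bins=np.arange(-0.01,0.2,0.01)); print(hist[0])
    im=cv2.imread(f"pics/a_{n}.png")
    a,b,c,e=(225,130,490,265) if n=="top" else (185,140,410,280)
    cv2.imwrite(f"pics/crop_{n}.png",cv2.resize(im[b:e,a:c],None,fx=3,fy=3,interpolation=cv2.INTER_CUBIC))
E
```

```text
top bu 521 [ 0.476 -0.35   0.042] [ 0.541 -0.283  0.055] [ 0.5083 -0.3164  0.0473]
[529 542   0   0   0 487  34   0   0   0   0   0   0   0   0   0   0   0
   0   0]
top cu 245 [ 0.443 -0.165  0.012] [ 0.498 -0.123  0.052] [ 0.473  -0.1429  0.0447]
[395 737  34  10   7 207  11   0   0   0   0   0   0   0   0   0   0   0
   0   0]
top rack 3543 [0.52  0.021 0.012] [0.625 0.247 0.148] [0.5687 0.1393 0.0806]
[1322 1877  371  144  125  169  359  308  397  358  272  289  276  278
  291   32    0    0    0    0]
top stake 919 [ 0.672 -0.222  0.012] [ 0.75  -0.115  0.059] [ 0.7058 -0.1666  0.0473]
[534 525  46  37  88 191 568   0   0   0   0   0   0   0   0   0   0   0
   0   0]
scene bu 363 [ 0.473 -0.353  0.013] [ 0.544 -0.288  0.052] [ 0.5123 -0.3209  0.0441]
[382 402  22  13   4 301  25   0   0   0   0   0   0   0   0   0   0   0
   0   0]
scene cu 208 [ 0.454 -0.171  0.012] [ 0.502 -0.127  0.053] [ 0.4816 -0.1489  0.0381]
[339 468  35  21  29 124   5   0   0   0   0   0   0   0   0   0   0   0
   0   0]
scene rack 2855 [0.408 0.017 0.012] [0.629 0.248 0.146] [0.5713 0.1337 0.0715]
[2310 2157  588  153  139  236  276  244  291  251  197  189  185  194
  148   13    0    0    0    0]
scene stake 868 [ 0.677 -0.226  0.012] [ 0.755 -0.119  0.059] [ 0.7243 -0.1734  0.0446]
[436 391  68  70  97 220 424   0   0   0   0   0   0   0   0   0   0   0
   0   0]
```

View pics/crop_top.png

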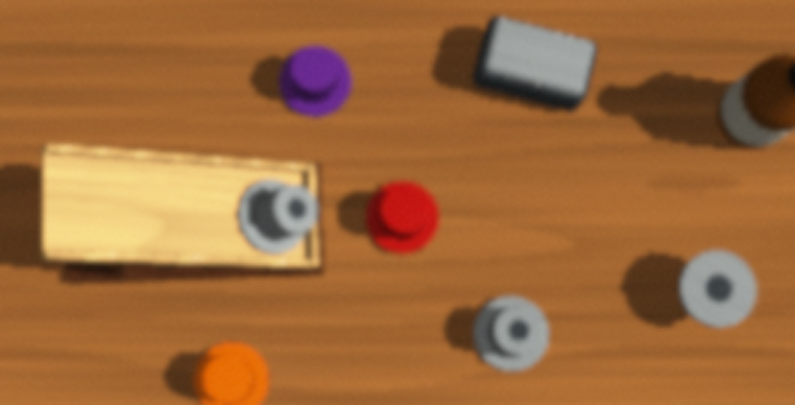

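View pics/crop_scene.png

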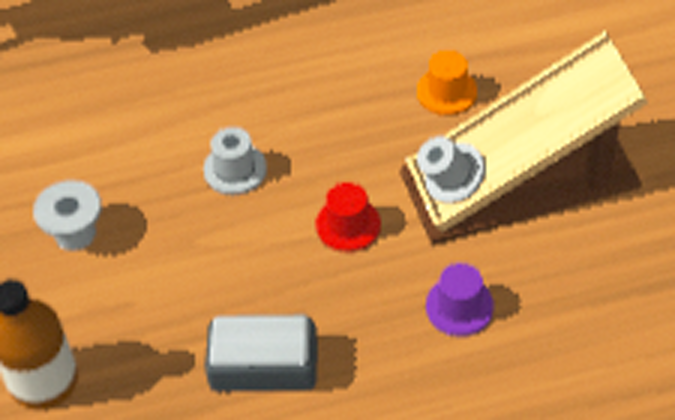

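Run:
```python
from h import *
def mn(n):
    return camera_model(n),np.load(f"pics/a_{n}.npy"),np.load(f"pics/a_{n}_rgb.npy")
ez=np.array([0,0,1.])
for n in ("top","scene"):
    m,d,p=mn(n)
    hsv=cv2.cvtColor(p,cv2.COLOR_RGB2HSV); P=cloud(m,d)
    # grey parts
    grey=((hsv[...,1]<70)&(hsv[...,2]>60)).astype(np.uint8)
    cs,_=cv2.findContours(grey,cv2.RETR_EXTERNAL,cv2.CHAIN_APPROX_NONE)
    for c in cs:
        a=cv2.contourArea(c)
        if 150<a<3000:
            mom=cv2.moments(c); u=mom['m10']/mom['m00'];v=mom['m01']/mom['m00']
            X=P[int(v),int(u)]
            if not(0.3<X[0]<0.8): continue
            (cx,cy),ax,ang=cv2.fitEllipse(c)
            print(n,"grey",round(u,1),round(v,1),a,X.round(3),"ell",round(cx,1),round(cy,1),np.round(ax,1), "on z47",plane(m,[[cx,cy]],ez,.047).round(4),"z7",plane(m,[[cx,cy]],ez,.007).round(4))
    # wood light tray
    a,b,c_,e=(230,170,345,230) if n=="top" else (310,145,405,225)
    msk=np.zeros(d.shape,np.uint8); y=(hsv[...,0]>16)&(hsv[...,0]<32)&(hsv[...,2]>170)
    msk[b:e,a:c_]=y[b:e,a:c_]
    cs,_=cv2.findContours(msk,cv2.RETR_EXTERNAL,cv2.CHAIN_APPROX_NONE); c=max(cs,key=cv2.contourArea)
    print(n,"tray",cv2.contourArea(c),cv2.minAreaRect(c))
    er=np.zeros_like(msk); cv2.drawContours(er,[c],-1,1,-1); er=cv2.erode(er&msk,np.ones((9,9)))
    Q=P[er>0]; Q=Q[Q[:,2]>0.03]; 
    cen=Q.mean(0); 
    for _ in range(3):
        cen=Q.mean(0); _,_,vt=np.linalg.svd(Q-cen); nn=vt[2]*np.sign(vt[2][2]); r=(Q-cen)@nn; Q=Q[abs(r)<0.005]
    up=ez-nn*nn[2]; up/=np.linalg.norm(up)
    print("n",nn.round(4),"slope",np.degrees(np.arccos(nn[2])),"up yaw",np.degrees(np.arctan2(up[1],up[0])),"cen",cen.round(4),len(Q),"std",r.std())
    im=p[:,:,::-1].copy(); cv2.drawContours(im,[c],-1,(255,0,0),1); cv2.imwrite(f"pics/t_{n}.png",cv2.resize(im[b-10:e+10,a-10:c_+10],None,fx=5,fy=5,interpolation=cv2.INTER_NEAREST))
```

```text
top grey 395.0 240.8 449.5 [ 0.472 -0.136  0.047] ell 395.0 240.8 [23.7 24.3] on z47 [[ 0.4705 -0.1388  0.047 ]] z7 [[ 0.473  -0.1448  0.007 ]]
top grey 463.7 225.8 478.5 [ 0.51  -0.315  0.046] ell 463.7 225.9 [24.1 25.4] on z47 [[ 0.5073 -0.3166  0.047 ]] z7 [[ 0.5113 -0.3296  0.007 ]]
top grey 316.9 201.4 466.0 [0.567 0.06  0.086] ell 317.0 201.4 [23.5 25.7] on z47 [[0.5723 0.0592 0.047 ]] z7 [[0.5789 0.061  0.007 ]]
top grey 176.8 162.4 286.5 [0.686 0.445 0.027] ell 176.1 162.6 [10.3 40.2] on z47 [[0.6787 0.4363 0.047 ]] z7 [[0.6894 0.453  0.007 ]]
top grey 404.3 148.9 642.5 [ 0.712 -0.169  0.053] ell 404.3 148.9 [21.4 41.5] on z47 [[ 0.7116 -0.1705  0.047 ]] z7 [[ 0.7237 -0.1777  0.007 ]]
top tray 2701.0 ((284.5438537597656, 198.18479919433594), (92.1821517944336, 38.1121711730957), 1.9091522693634033)
n [ 0.1095 -0.4973  0.8607] slope 30.607947150312814 up yaw 102.41723702350461 cen [0.5725 0.1697 0.0974] 230 std 0.0016566058643203143
scene grey 577.2 272.9 720.0 [ 0.799  1.045 -0.533] ell 577.8 272.7 [22.2 45.1] on z47 [[1.0091 0.5994 0.047 ]] z7 [[0.9949 0.6303 0.007 ]]
scene 
[... 407 characters left out ...]
0.4843 -0.323   0.007 ]]
scene grey 465.8 202.7 237.5 [0.692 0.435 0.027] ell 466.2 202.5 [10.5 30.8] on z47 [[0.7078 0.4256 0.047 ]] z7 [[0.6825 0.4501 0.007 ]]
scene grey 334.9 195.9 354.0 [0.592 0.047 0.08 ] ell 334.9 195.9 [20.3 22.7] on z47 [[0.5709 0.0572 0.047 ]] z7 [[0.5406 0.0681 0.007 ]]
scene grey 262.5 193.9 315.0 [ 0.491 -0.151  0.04 ] ell 262.5 193.9 [19.5 21.4] on z47 [[ 0.5002 -0.1503  0.047 ]] z7 [[ 0.4673 -0.1471  0.007 ]]
scene tray 1566.0 ((358.31390380859375, 182.31280517578125), (25.777318954467773, 82.28147888183594), 57.893741607666016)
n [-0.2977 -0.4867  0.8213] slope 34.78936684613308 up yaw 58.54558579766727 cen [0.5699 0.1658 0.0957] 150 std 0.0018125473153954524
```

View pics/t_top.png

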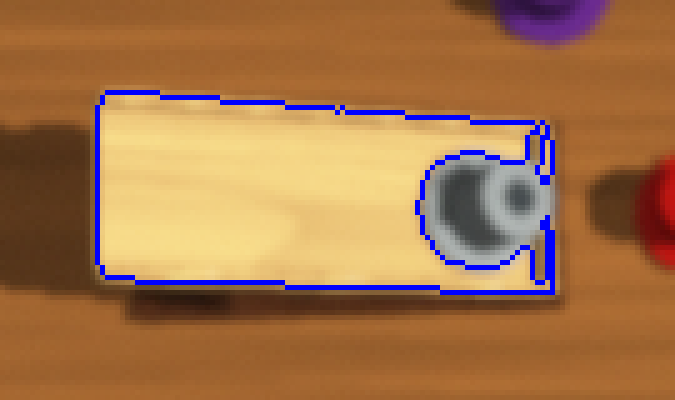

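View pics/t_scene.png

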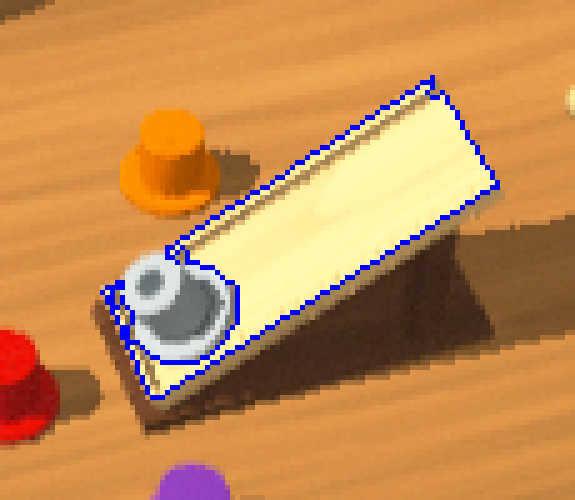

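Run:
```python
from h import *
mt=camera_model("top"); ms=camera_model("scene")
def tri(a,b):
    A=[];B=[]
    for m,uv in((mt,a),(ms,b)):
        r=rays(m,[uv])[0]; D=m['R'].T@np.array([r[0],r[1],1]); D/=np.linalg.norm(D); o=-m['R'].T@m['t']
        M=np.eye(3)-np.outer(D,D); A.append(M);B.append(M@o)
    A=np.vstack(A);B=np.hstack(B); x,res,_,_=np.linalg.lstsq(A,B,rcond=None); return x,np.sqrt(res)
C={}
for k,a,b in(("up-",(240,215.6),(386.4,150.6)),("up+",(240,178.4),(399.8,172)),("lo+",(330,184.2),(331,215)),("lo-",(330.6,218.4),(320.6,193)),("BUtop",(463.7,225.9),(207.4,210.8))):
    C[k],r=tri(a,b); print(k,C[k].round(4),r)
print(np.linalg.norm(C["up-"]-C["up+"]),np.linalg.norm(C["lo-"]-C["lo+"]),np.linalg.norm(C["lo-"]-C["up-"]))
v=(C["up-"]+C["up+"]-C["lo-"]-C["lo+"])/2; print(v, np.degrees(np.arctan2(v[1],v[0])),np.degrees(np.arcsin(v[2]/np.linalg.norm(v))))
w=camera_model("wrist"); s=state(); import scipy.spatial.transform as T
Rt=T.Rotation.from_rotvec(s['tcp_rot']).as_matrix(); o=-w['R'].T@w['t']
print("tool axes\n",Rt.round(3),"cam in tool",(Rt.T@(o-s['position'])).round(4),"\n",(w['R']@Rt).round(3))
# stations
for x in ((.47,-.14,.047),(.51,-.317,.047),(.57,.13,.09)): print(np.hypot(*x[:2]))
```

```text
up- [0.5233 0.2331 0.144 ] [0.00180168]
up+ [0.6127 0.2377 0.1422] [0.000423]
lo+ [0.6218 0.0274 0.0275] [0.00240008]
lo- [0.5307 0.0244 0.0253] [4.42819467e-05]
BUtop [ 0.5082 -0.3204  0.0365] [0.00047736]
0.08954729296930052 0.09114731323646762 0.24018810041380392
[-0.00828643  0.20946274  0.11666692] 92.26546224238994 29.097967521728087
tool axes
 [[ 0.967  0.253 -0.   ]
 [ 0.253 -0.967  0.001]
 [ 0.    -0.001 -1.   ]] cam in tool [ 0.0821 -0.0016  0.0202] 
 [[-0.     1.    -0.001]
 [-0.955 -0.001 -0.298]
 [-0.298  0.001  0.955]]
0.4904079934095691
0.6004906327329345
0.5846366392897386
```

View pics/a_wrist.png

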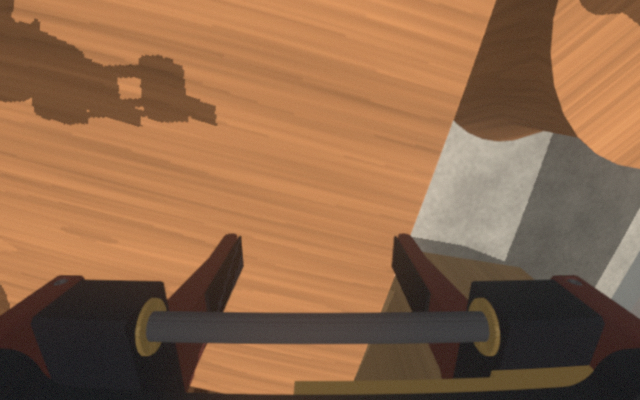

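The scene gives these first estimates:

| Item | Estimate |
|---|---|
| Tray yaw | about 92.3° |
| Tray slope | about 29–30° |
| Tray outer width | about 90 mm (expected about 91) |
| Brim-up die | about (0.508, -0.318) |
| Crown-up die | about (0.472, -0.142) |

Next I'll hover over the two dies with the jaws aligned to the tray's cross direction and look with the wrist camera.

```bash
python3 -m handwheel '[[0.0878,[0.043,0.0405,0],[0,0,9.7]],[0.0878,[0.043,0.0405,0],[0,0,9.7]],[0.0878,[0.043,0.0405,0],[0,0,9.7]],[0.0878,[0.043,0.0405,0],[0,0,9.7]],[0.0878,[0.043,0.0405,0],[0,0,9.7]],[0.0878,[0.043,0.0405,0],[0,0,9.7]],[0.0878,[0.043,0.0405,0],[0,0,9.7]],[0.0878,[0.043,0.0405,0],[0,0,9.7]],[0.0878,[0,0,0],[0,0,0]],[0.0878,[0,0,0],[0,0,0]]]'
cat > look.py <<'E'
import sys
from h import *
tag=sys.argv[1]
for n in sys.argv[2:]:
    m=camera_model(n); p,d=snapshot(n)
    np.savez(f"pics/{tag}_{n}.npz",p=p,d=d,**m); cv2.imwrite(f"pics/{tag}_{n}.png",p[:,:,::-1])
E
python3 look.py b wrist
```

```text
time_s: 1.4
position: [0.5018, -0.2807, 0.4044]
tcp_rot: [-2.177, -2.264, 0.001]
contact_force: [0.8, -0.3, -0.6]
gripper_width: 0.999
```

View pics/b_wrist.png

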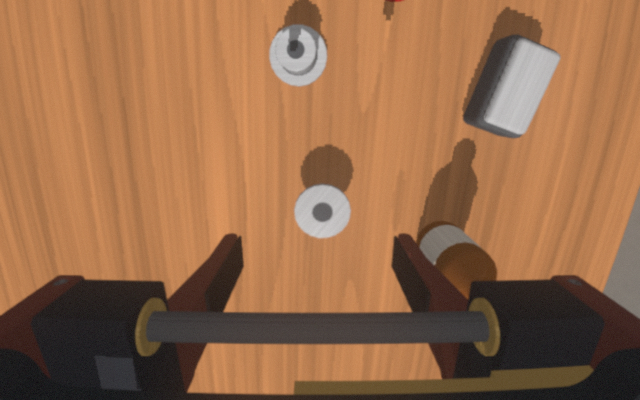

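The wrist view shows the brim-up die at (322,211) between the fingers and the crown-up die at (298,55). Now I'll convert these to positions.

```bash
cat >> h.py <<'E'
def load(f):
    z=np.load(f); return dict(fx=float(z['fx']),fy=float(z['fy']),cx=float(z['cx']),cy=float(z['cy']),k1=float(z['k1']),R=z['R'],t=z['t']),z['p'],z['d']
def circ(Q):
    A=np.c_[2*Q[:,:2],np.ones(len(Q))]; s=np.linalg.lstsq(A,(Q[:,:2]**2).sum(1),rcond=None)[0]
    return s[:2],np.sqrt(s[2]+s[0]**2+s[1]**2)
E
python3 - <<'E'
from h import *
m,p,d=load("pics/b_wrist.npz")
hsv=cv2.cvtColor(p,cv2.COLOR_RGB2HSV); ez=np.array([0,0,1.])
for nm,(u,v),z in(("BU",(322,211),.047),("CU",(298,55),.007)):
    g=((hsv[...,1]<70)&(hsv[...,2]>90)).astype(np.uint8)
    w=np.zeros_like(g); w[max(v-45,0):v+45,u-45:u+45]=g[max(v-45,0):v+45,u-45:u+45]
    cs,_=cv2.findContours(w,cv2.RETR_EXTERNAL,cv2.CHAIN_APPROX_NONE); c=max(cs,key=cv2.contourArea)
    Q=plane(m,c.reshape(-1,2)+0.0,ez,z)
    print(nm,*circ(Q), cv2.fitEllipse(c), "depth-cloud z", cloud(m,d)[v-8:v+8:4,u+10,2].round(3))
# hole of CU on crown top
P=cloud(m,d)
sub=P[15:95,260:340].reshape(-1,3); T=sub[(sub[:,2]>.042)&(sub[:,2]<.055)]; print("CU top pts",len(T),T.mean(0),T.min(0),T.max(0))
B=sub[(sub[:,2]>.003)&(sub[:,2]<.012)]
dk=((hsv[...,2]<90)&(hsv[...,1]<90)).astype(np.uint8)
for (u,v) in ((322,211),(298,52)):
    w=np.zeros_like(dk); w[v-14:v+14,u-14:u+14]=dk[v-14:v+14,u-14:u+14]
    mo=cv2.moments(w,True); c=[mo['m10']/mo['m00'],mo['m01']/mo['m00']]; print("hole",c,mo['m00'],plane(m,[c],ez,.047))
E
```

```text
BU [ 0.50798173 -0.31604825] 0.0325680290394136 ((321.9791564941406, 210.55979919433594), (53.514015197753906, 55.433876037597656), 85.3221206665039) depth-cloud z [0.046 0.046 0.047 0.046]
CU [ 0.47373137 -0.14417634] 0.03241977672185931 ((297.83673095703125, 54.6568717956543), (57.107608795166016, 61.237457275390625), 174.01730346679688) depth-cloud z [0.046 0.047 0.046 0.047]
CU top pts 1449 [ 0.47382558 -0.14413563  0.04664655] [ 0.45287692 -0.16496377  0.04201955] [ 0.49459631 -0.12306074  0.04944027]Traceback (most recent call last):
  File "<stdin>", line 17, in <module>
ZeroDivisionError: float division by zero
```

```bash
python3 -m handwheel '[[0.0878,[0.01,0.054,0.005],[0,0,0]],[0.0878,[0.01,0.054,0.005],[0,0,0]],[0.0878,[0.01,0.054,0.005],[0,0,0]],[0.0878,[0.01,0.054,0.005],[0,0,0]],[0.0878,[0.01,0.054,0.005],[0,0,0]],[0.0878,[0.01,0.054,0.005],[0,0,0]],[0.0878,[0.01,0.054,0.005],[0,0,0]],[0.0878,[0,0,0],[0,0,0]],[0.0878,[0,0,0],[0,0,0]]]'
python3 look.py c wrist
```

```text
time_s: 2.58
position: [0.5719, 0.0958, 0.4394]
tcp_rot: [-2.179, -2.263, 0.002]
contact_force: [0.4, 0.7, -0.5]
gripper_width: 0.996
```

View pics/c_wrist.png

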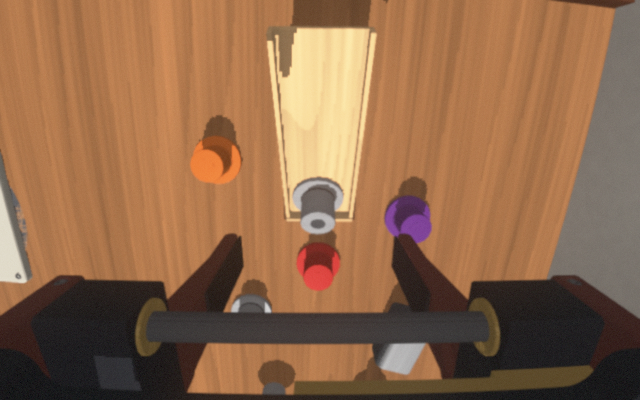

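The whole tray is visible, from its upper end at (270–375, 28) to its stop at (285–355, 220), with the racked die's crown at (318,223). Now I'll fit the floor plane, the walls and the racked die.

```bash
cat > tray.py <<'E'
from h import *
m,p,d=load("pics/c_wrist.npz")
P=cloud(m,d); ez=np.array([0,0,1.])
Q=P[50:165,292:345].reshape(-1,3); Q=Q[np.isfinite(Q).all(1)&(Q[:,2]>.03)]
for _ in range(4):
    c=Q.mean(0); vt=np.linalg.svd(Q-c,full_matrices=False)[2]; n=vt[2]*np.sign(vt[2][2]); r=(Q-c)@n; Q=Q[abs(r)<.004]
print("normal",n.round(4),"slope",np.degrees(np.arccos(n[2])),"yaw",np.degrees(np.arctan2(-n[1],-n[0])),r.std(),len(Q))
A=P[15:245,255:390].reshape(-1,3); h=(A-c)@n
up=ez-n*n[2]; up/=np.linalg.norm(up); ac=np.cross(n,up)
W=A[(h>.0085)&(h<.0145)]; a=(W-c)@ac; x=(W-c)@up
# side walls: fit lines
for s in(-1,1):
    k=(a*s>.036)&(a*s<.05)&(x>-.08)&(x<.1); 
    L=np.polyfit(x[k],a[k],1); print("wall",s,k.sum(),L, a[k].min(),a[k].max(),"h",((W[k]-c)@n).mean())
# die crown top
k=(h>.043)&(h<.051); T=A[k]; print("crown top",k.sum(),T.mean(0),"along",((T-c)@up).mean(),((T-c)@up).min(),((T-c)@up).max(),"across",((T-c)@ac).mean(),((T-c)@ac).min(),((T-c)@ac).max(),"h",h[k].mean())
k=(h>.004)&(h<.0085)&(abs((A-c)@ac)<.036); T=A[k]; xs=(T-c)@up; print("brim",k.sum(),xs.min(),np.percentile(xs,[1,50,99]))
# stop: low wall top
k=(h>.008)&(h<.014)&(abs((A-c)@ac)>.025)&(abs((A-c)@ac)<.036); xs=(A[k]-c)@up; print("stop xs",np.sort(xs)[::6].round(4))
# point on floor 20mm high
print("c",c,"along at z=.02:",(0.02-c[2])/up[2], "up",up,"ac",ac)
E
python3 tray.py
```

```text
normal [9.993e-01 3.860e-02 2.000e-04] slope 89.98766913911884 yaw -177.79060734335178 0.0022760704500608526 940
wall -1 125 [-1.65169793 -0.01547958] -0.049882887165673774 -0.03600602692870506 h 0.01151397794052321
wall 1 63 [-1.61706526 -0.01049607] 0.03691318332024251 0.049958438983149334 h 0.011442259438071659
crown top 980 [0.61554314 0.15057192 0.07978337] along -0.028897502584952054 -0.11158036241510394 0.037645057899829415 across 0.028601258507335175 -0.10851552758914865 0.1992755939087595 h 0.04550679047097446
brim 344 -0.02950281199122051 [-0.02845771 -0.0066724   0.01284999]
stop xs [-0.0301 -0.0285 -0.0273 -0.0263 -0.0258 -0.0255 -0.0249 -0.0242 -0.0233
  0.0055  0.0064  0.0068  0.0073  0.0079  0.0087  0.009   0.0095  0.01
  0.0108  0.0111  0.0113  0.0118  0.0121  0.0126  0.0135]
c [0.56896134 0.17739731 0.10867108] along at z=.02: -0.0886710798568762 up [-2.15054132e-04 -8.29685310e-06  9.99999977e-01] ac [ 0.03855162 -0.99925661  0.        ]
```

```bash
python3 - <<'E'
s=open('tray.py').read()
a=s.index("for _ in"); b=s.index("print(\"normal\"")
s=s[:a]+'''n=np.array([.02,-.5,.866]); c=np.median(Q,0)
for _ in range(8):
    r=(Q-c)@n; r-=np.median(r); G=Q[abs(r)<.004]; c=G.mean(0); vt=np.linalg.svd(G-c,full_matrices=False)[2]; n=vt[2]*np.sign(vt[2][2]); r=(G-c)@n
'''+s[b:]
open('tray.py','w').write(s)
E
python3 tray.py
```

```text
normal [ 0.0184 -0.5005  0.8655] slope 30.05475963511145 yaw 92.10937152995243 0.0006911629267471492 6095
wall -1 744 [-0.00167535 -0.04436018] -0.04756713729663379 -0.04128103447460421 h 0.009921498651239707
wall 1 733 [0.00047117 0.04024232] 0.03776718191492624 0.04301773478154971 h 0.009889944306718145
crown top 659 [0.57375923 0.0460611  0.07859847] along -0.12064980148869078 -0.1440577687427231 -0.10165693785683094 across 5.190804121450169e-05 -0.020565941515428128 0.020175080040117765 h 0.0467690561052944
brim 1003 -0.21420467515664365 [-0.21230096 -0.11823874 -0.09131889]
stop xs [-0.2194 -0.2185 -0.2178 -0.217  -0.2165 -0.2158 -0.2152 -0.2148 -0.2144
 -0.2137 -0.213  -0.2125 -0.2119 -0.2109 -0.2084 -0.1612 -0.1609 -0.1603
 -0.1591 -0.1587 -0.1582 -0.1578 -0.1577 -0.1574 -0.1573 -0.1569 -0.1565
 -0.1326]
c [0.56910526 0.1738277  0.09854238] along at z=.02: -0.15682522286073947 up [-0.03185833  0.86496063  0.50082746] ac [-9.99322387e-01 -3.68071624e-02 -3.46944695e-18]
```

The fit agrees with what was given:

| Quantity | Measured | Expected |
|---|---|---|
| Slope | 30.05° | 30° |
| Stop from the fit | -0.157 | matches z = 20 mm |
| Racked crown height | 46.8 mm | 47 mm |
| Racked die axis from stop | about 34 mm | about 34 mm |

Next I'll go for the brim-up die.

```bash
cat >> h.py <<'E'
from scipy.spatial.transform import Rotation as Ro
c0=np.array([0.56910526,0.1738277,0.09854238]); n0=np.array([.0184,-.5005,.8655]); n0/=np.linalg.norm(n0)
up0=np.array([0,0,1.])-n0*n0[2]; up0/=np.linalg.norm(up0); ac0=np.cross(n0,up0)
Rrack=np.c_[up0,-ac0,-n0]
yy=-ac0; Rb=np.c_[np.cross(yy,[0,0,-1.]),yy,[0,0,-1.]]
def need(R,g):
    s=state(); Rt=Ro.from_rotvec(s['tcp_rot']).as_matrix()
    tcp=np.asarray(g)-.163*R[:,2]
    print("now TCP",s['position'].round(4),"grasp",(s['position']+.163*Rt[:,2]).round(4),"target TCP",tcp.round(4),"d",(tcp-s['position']).round(4),"turn deg",np.degrees(Ro.from_matrix(R@Rt.T).as_rotvec()).round(2))
def rackpt(s,h,a=0): return c0+s*up0+h*n0+a*ac0
E
python3 -c "
from h import *
need(Rb,(.508,-.316,.0435))"
python3 -m handwheel '[[0.0878,[-0.008,-0.0515,-0.0174],[0,0,0]],[0.0878,[-0.008,-0.0515,-0.0174],[0,0,0]],[0.0878,[-0.008,-0.0515,-0.0174],[0,0,0]],[0.0878,[-0.008,-0.0515,-0.0174],[0,0,0]],[0.0878,[-0.008,-0.0515,-0.0174],[0,0,0]],[0.0878,[-0.008,-0.0515,-0.0174],[0,0,0]],[0.0878,[-0.008,-0.0515,-0.0174],[0,0,0]],[0.0878,[-0.008,-0.0515,-0.0174],[0,0,0]],[0.0878,[0,0,0],[0,0,0]],[0.0878,[0,0,0],[0,0,0]]]'
python3 -c "
from h import *
need(Rb,(.508,-.316,.0435))"
```

```text
now TCP [0.5719 0.0955 0.4394] grasp [0.5717 0.0954 0.2764] target TCP [ 0.508  -0.316   0.2065] d [-0.0639 -0.4115 -0.2329] turn deg [ 0.03 -0.05 -0.01]
time_s: 3.88
position: [0.507, -0.3155, 0.3004]
tcp_rot: [-2.18, -2.261, 0.0]
contact_force: [0.2, 0.2, -0.0]
gripper_width: 1.002
now TCP [ 0.507  -0.3155  0.3004] grasp [ 0.5069 -0.3154  0.1374] target TCP [ 0.508  -0.316   0.2065] d [ 0.001  -0.0005 -0.0939] turn deg [-0.04 -0.04  0.01]
```

```bash
python3 -m handwheel '[[0.0878,[0.001,-0.0005,-0.03],[0,0,0]],[0.0878,[0,0,-0.03],[0,0,0]],[0.0878,[0,0,-0.02],[0,0,0]],[0.0878,[0,0,-0.0135],[0,0,0]],[0.0878,[0,0,0],[0,0,0]],[0.04,[0,0,0],[0,0,0]],[0.04,[0,0,0],[0,0,0]],[0.04,[0,0,0],[0,0,0]],[0.04,[0,0,0],[0,0,0]],[0.04,[0,0,0],[0,0,0]]]'
python3 -c "
from h import *
need(Rb,(.508,-.316,.0435))"
```

```text
time_s: 5.12
position: [0.5092, -0.3153, 0.2077]
tcp_rot: [2.177, 2.264, -0.0]
contact_force: [-2.4, -0.1, 6.4]
gripper_width: 0.741
now TCP [ 0.5092 -0.3153  0.2077] grasp [ 0.5093 -0.3154  0.0447] target TCP [ 0.508  -0.316   0.2065] d [-0.0012 -0.0007 -0.0012] turn deg [ 0.02  0.02 -0.15]
```

```bash
python3 -m handwheel '[[0.03,[0,0,0.01],[0,0,0]],[0.03,[0,0,0.03],[0,0,0]],[0.03,[0,0,0.05],[0,0,0]],[0.03,[0,0,0.05],[0,0,0]],[0.03,[0,0,0.02],[0,0,0]],[0.03,[0,0,0],[0,0,0]]]'
python3 look.py d wrist
python3 -c "
from h import *
need(Rrack,rackpt(-.065,.0435+.08))
need(Rrack,rackpt(-.065,.0435))"
```

```text
time_s: 5.88
position: [0.5094, -0.3152, 0.3688]
tcp_rot: [2.175, 2.262, 0.001]
contact_force: [-0.8, 1.3, -3.3]
gripper_width: 0.744
now TCP [ 0.5089 -0.315   0.3672] grasp [ 0.509  -0.315   0.2042] target TCP [ 0.5764 -0.0258  0.314 ] d [ 0.0675  0.2892 -0.0532] turn deg [30.05  1.18 -0.14]
now TCP [ 0.5089 -0.315   0.3672] grasp [ 0.509  -0.315   0.2042] target TCP [0.575  0.0142 0.2447] d [ 0.066   0.3292 -0.1225] turn deg [30.05  1.18 -0.14]
```

View pics/d_wrist.png

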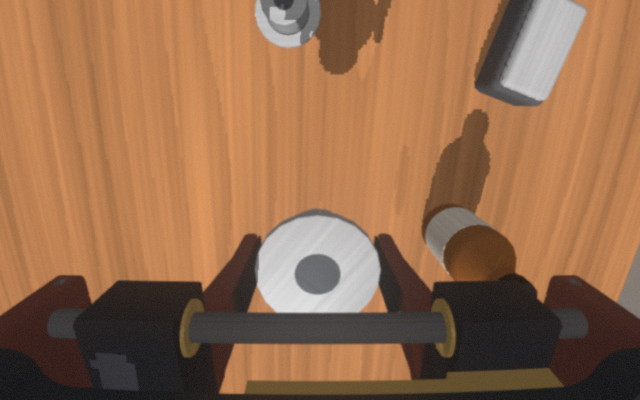

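The brim-up die is held, centred at (318,272), and weighs about 3.3 N. I'll tilt it while moving to 80 mm above its place.

```bash
python3 -m handwheel '[[0.03,[0.003,0.014,-0.002],[0,0,0]],[0.03,[0.007,0.03,-0.004],[3,0.12,0]],[0.03,[0.007,0.03,-0.005],[3,0.12,0]],[0.03,[0.008,0.035,-0.006],[4,0.16,0]],[0.03,[0.008,0.035,-0.006],[4,0.16,0]],[0.03,[0.008,0.035,-0.006],[4,0.16,0]],[0.03,[0.008,0.035,-0.006],[4,0.15,-0.05]],[0.03,[0.008,0.03,-0.006],[4,0.15,-0.05]],[0.03,[0.006,0.025,-0.006],[3,0.12,-0.05]],[0.03,[0.004,0.02,-0.006],[1,0.04,0]],[0.03,[0,0,0],[0,0,0]],[0.03,[0,0,0],[0,0,0]]]'
python3 look.py e wrist scene
python3 -c "
from h import *
need(Rrack,rackpt(-.065,.0435+.08))
z=cv2.imread('pics/e_scene.png')[110:230,250:420]; cv2.imwrite('pics/e_sc.png',cv2.resize(z,None,fx=4.5,fy=4.5,interpolation=cv2.INTER_CUBIC))"
```

```text
time_s: 7.42
position: [0.576, -0.0262, 0.3136]
tcp_rot: [-1.888, -1.958, -0.504]
contact_force: [0.4, -0.0, -3.1]
gripper_width: 0.74
now TCP [ 0.5761 -0.0267  0.3141] grasp [0.5732 0.0547 0.1729] target TCP [ 0.5764 -0.0258  0.314 ] d [ 0.0003  0.0009 -0.0001] turn deg [0.07 0.   0.03]
```

View pics/e_wrist.png

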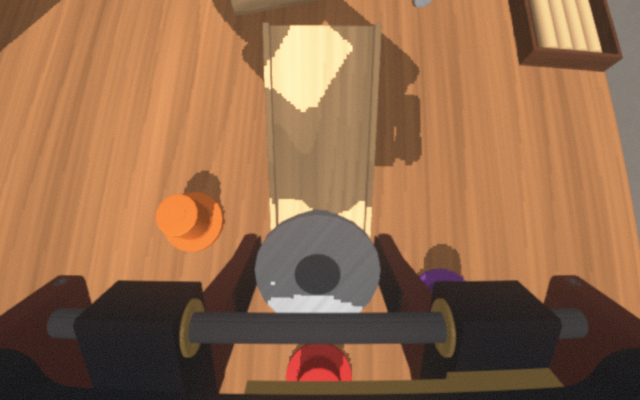

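View pics/e_sc.png

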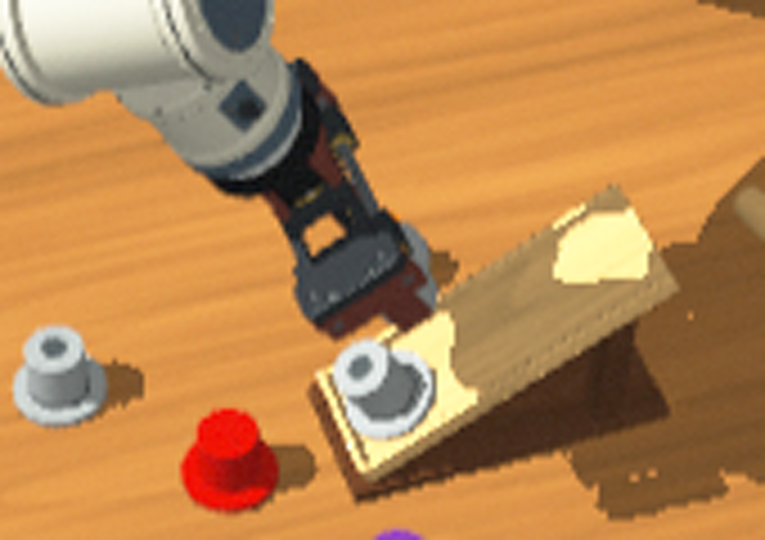

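```bash
python3 -m handwheel '[[0.03,[0,0.0108,-0.0173],[0,0,0]],[0.03,[-0.0005,0.0125,-0.0216],[0,0,0]],[0.03,[-0.0005,0.01,-0.0173],[0,0,0]],[0.03,[0,0.004,-0.0069],[0,0,0]],[0.03,[0,0,0],[0,0,0]],[0.03,[0,0,0],[0,0,0]]]'
python3 -c "
from h import *
need(Rrack,rackpt(-.066,.0447))"
```

```text
time_s: 8.28
position: [0.5755, 0.0109, 0.2514]
tcp_rot: [-1.888, -1.959, -0.507]
contact_force: [-0.1, 0.2, -2.9]
gripper_width: 0.739
now TCP [0.5755 0.0109 0.2514] grasp [0.5727 0.0924 0.1102] target TCP [0.575  0.0128 0.2453] d [-0.0005  0.0019 -0.0061] turn deg [0.04 0.05 0.01]
```

```bash
python3 -m handwheel '[[0.03,[0,0.001,-0.0017],[0,0,0]],[0.03,[0,0.001,-0.0017],[0,0,0]],[0.03,[0,0.0005,-0.0009],[0,0,0]],[0.03,[0,0,0],[0,0,0]]]'
python3 -m handwheel '[[0.03,[0,0.0005,-0.0009],[0,0,0]],[0.03,[0,0,0],[0,0,0]]]'
python3 -c "
from h import *
need(Rrack,rackpt(-.066,.0447))"
```

```text
time_s: 8.78
position: [0.5752, 0.0133, 0.2468]
tcp_rot: [-1.888, -1.959, -0.506]
contact_force: [-1.8, -3.9, -0.1]
gripper_width: 0.739
time_s: 9.02
position: [0.5752, 0.0133, 0.2466]
tcp_rot: [-1.888, -1.959, -0.506]
contact_force: [-4.9, -9.8, 8.0]
gripper_width: 0.743
now TCP [0.5752 0.0133 0.2466] grasp [0.5722 0.0947 0.1054] target TCP [0.575  0.0128 0.2453] d [-0.0002 -0.0005 -0.0014] turn deg [ 0.06  0.03 -0.02]
```

The die has touched the floor, with about 12 N along the normal. I'll ease off slightly and slide it downhill until it meets the racked die.

```bash
python3 -m handwheel '[[0.03,[0,-0.0013,-0.0001],[0,0,0]],[0.03,[0,-0.0009,-0.0005],[0,0,0]],[0.03,[0,0,0],[0,0,0]]]'
python3 -m handwheel '[[0.03,[0,-0.0009,-0.0005],[0,0,0]],[0.03,[0,0,0],[0,0,0]]]'
python3 -c "
from h import *
need(Rrack,rackpt(-.069,.0447)); F=state()['contact_force']; print(F@up0,F@n0)"
python3 look.py f wrist
```

```text
time_s: 9.4
position: [0.5753, 0.0122, 0.2462]
tcp_rot: [-1.886, -1.957, -0.508]
contact_force: [-4.1, -1.4, 9.5]
gripper_width: 0.741
time_s: 9.65
position: [0.5754, 0.0115, 0.246]
tcp_rot: [-1.886, -1.957, -0.508]
contact_force: [-3.4, -0.4, 12.8]
gripper_width: 0.742
now TCP [0.5754 0.0115 0.246 ] grasp [0.5723 0.0934 0.1051] target TCP [0.5751 0.0102 0.2438] d [-0.0002 -0.0013 -0.0022] turn deg [-0.12  0.   -0.02]
6.229661835569152 11.236287456162183
```

View pics/f_wrist.png

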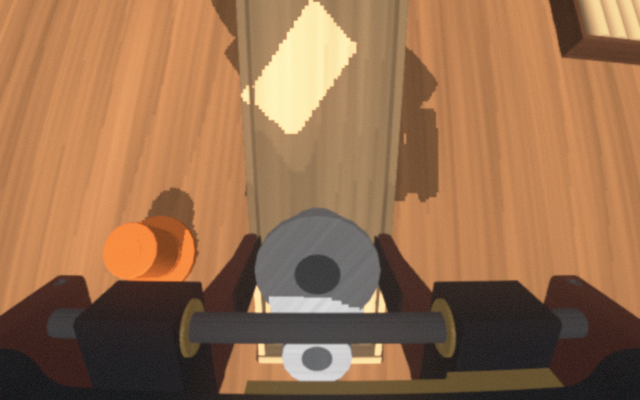

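```bash
python3 -m handwheel '[[0.03,[0,-0.0011,-0.0002],[0,0,0]],[0.03,[0,0,0],[0,0,0]]]'
python3 -m handwheel '[[0.03,[0,-0.0011,-0.0002],[0,0,0]],[0.03,[0,0,0],[0,0,0]]]'
python3 -c "
from h import *
need(Rrack,rackpt(-.069,.0447)); F=state()['contact_force']; print(F@up0,F@n0)"
```

```text
time_s: 9.95
position: [0.5754, 0.0105, 0.2458]
tcp_rot: [-1.886, -1.957, -0.509]
contact_force: [-2.9, 0.3, 11.4]
gripper_width: 0.741
time_s: 10.2
position: [0.5754, 0.0093, 0.2445]
tcp_rot: [-1.887, -1.957, -0.507]
contact_force: [0.9, 3.0, 3.8]
gripper_width: 0.743
now TCP [0.5754 0.0093 0.2445] grasp [0.5725 0.091  0.1035] target TCP [0.5751 0.0102 0.2438] d [-0.0003  0.0009 -0.0008] turn deg [-0.03  0.01  0.01]
4.448639508666126 1.7961492971392605
```

```bash
python3 -m handwheel '[[0.03,[0,-0.0006,-0.0008],[0,0,0]],[0.03,[0,0,0],[0,0,0]]]'
python3 -c "
from h import *
need(Rrack,rackpt(-.069,.0447)); F=state()['contact_force']; print(F@up0,F@n0)"
python3 -m handwheel '[[0.03,[0,-0.0008,-0.0006],[0,0,0]],[0.03,[0,0,0],[0,0,0]]]'
python3 -c "
from h import *
need(Rrack,rackpt(-.069,.0447)); F=state()['contact_force']; print(F@up0,F@n0)"
```

```text
time_s: 10.45
position: [0.5755, 0.009, 0.2442]
tcp_rot: [-1.886, -1.957, -0.508]
contact_force: [-2.0, 4.7, 9.0]
gripper_width: 0.741
now TCP [0.5755 0.009  0.2442] grasp [0.5725 0.0909 0.1033] target TCP [0.5751 0.0102 0.2438] d [-0.0004  0.0012 -0.0005] turn deg [-0.12 -0.   -0.  ]
8.668760567835314 5.3679900023593135
time_s: 10.7
position: [0.5756, 0.0087, 0.244]
tcp_rot: [-1.885, -1.956, -0.509]
contact_force: [-0.8, 8.5, 12.4]
gripper_width: 0.742
now TCP [0.5756 0.0087 0.244 ] grasp [0.5725 0.0907 0.1032] target TCP [0.5751 0.0102 0.2438] d [-0.0004  0.0015 -0.0003] turn deg [-0.2  -0.01 -0.01]
13.557650130955878 6.436586316077176
```

The uphill reaction is now rising steeply, 8.7 N then 13.6 N over about 0.4 mm, so the dies are in contact at along ≈ -0.070 (expected -0.069). I'll release and look.

```bash
python3 -m handwheel '[[0.0878,[0,0,0],[0,0,0]],[0.0878,[0,0,0],[0,0,0]],[0.0878,[0,0,0],[0,0,0]],[0.0878,[0.0005,-0.01,0.0173],[0,0,0]],[0.0878,[0.0005,-0.02,0.0346],[0,0,0]],[0.0878,[0.0005,-0.025,0.0433],[0,0,0]],[0.0878,[0.0005,-0.025,0.0433],[0,0,0]],[0.0878,[0,0,0],[0,0,0]]]'
python3 look.py g wrist scene
python3 -c "
from h import *
z=cv2.imread('pics/g_scene.png')[110:230,250:420]; cv2.imwrite('pics/g_sc.png',cv2.resize(z,None,fx=4.5,fy=4.5,interpolation=cv2.INTER_CUBIC))"
```

```text
time_s: 11.7
position: [0.5781, -0.0748, 0.3859]
tcp_rot: [-1.893, -1.962, -0.513]
contact_force: [0.0, 0.5, -0.6]
gripper_width: 0.996
```

View pics/g_wrist.png

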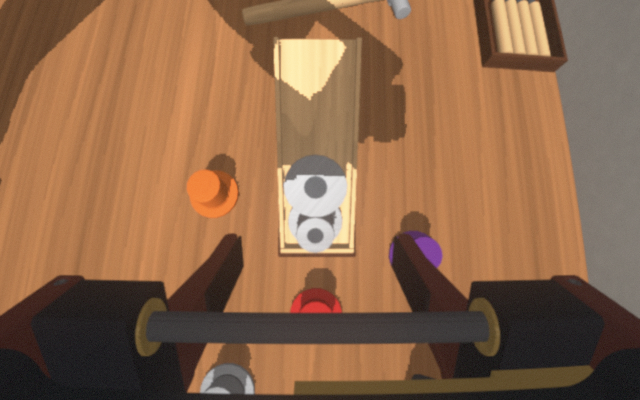

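View pics/g_sc.png

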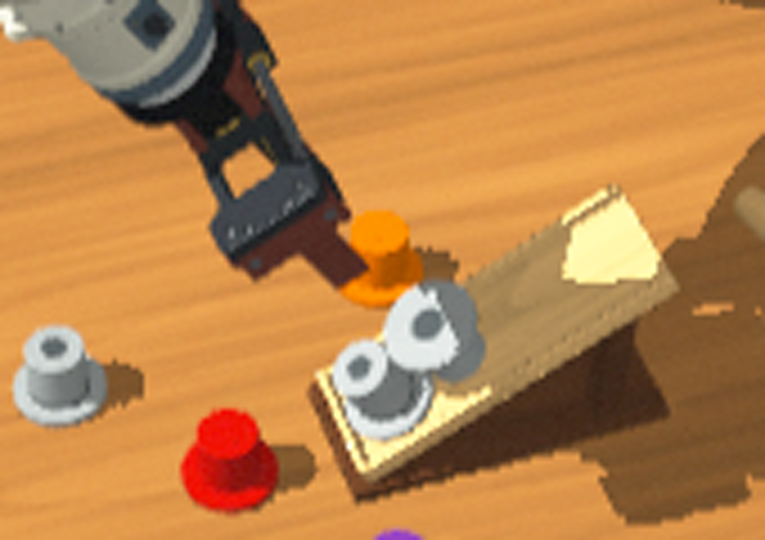

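The middle die stands upside down against the racked one. I'll check its tilt and position.

```bash
cat > chk.py <<'E'
import sys
from h import *
m,p,d=load(sys.argv[1]); P=cloud(m,d).reshape(-1,3); P=P[d.ravel()>0]
x=(P-c0)@up0; a=(P-c0)@ac0; h=(P-c0)@n0
k=(h>.036)&(h<.056)&(abs(a)<.045)&(x>-.17)&(x<.08)
hs=cv2.cvtColor(p,cv2.COLOR_RGB2HSV).reshape(-1,3)[d.ravel()>0]
rng=[float(v) for v in sys.argv[2:]]
for lo,hi in zip(rng[::2],rng[1::2]):
    q=k&(x>lo)&(x<hi); 
    A=np.c_[x[q],a[q],np.ones(q.sum())]; s=np.linalg.lstsq(A,h[q],rcond=None)[0]; r=h[q]-A@s; 
    g=abs(r)<.002; s=np.linalg.lstsq(A[g],h[q][g],rcond=None)[0]
    X=x[q][g];Y=a[q][g]
    print(f"[{lo},{hi}] n={g.sum()} along {X.min():.4f}..{X.max():.4f} mid {(X.min()+X.max())/2:.4f} mean {X.mean():.4f} across {Y.min():.4f}..{Y.max():.4f} mean {Y.mean():.4f} h {h[q][g].mean():.4f} tilt deg {np.degrees(s[:2]).round(2)}")
E
python3 chk.py pics/g_wrist.npz -.15 -.1035 -.1005 -.03
python3 -c "
from h import *
need(Rb,(.474,-.144,.031))"
```

```text
[-0.15,-0.1035] n=1049 along -0.1450..-0.1038 mid -0.1244 mean -0.1236 across -0.0204..0.0208 mean 0.0001 h 0.0470 tilt deg [-0.74  0.18]
[-0.1005,-0.03] n=3018 along -0.1005..-0.0377 mid -0.0691 mean -0.0692 across -0.0328..0.0322 mean -0.0002 h 0.0469 tilt deg [-0.19 -0.02]
now TCP [ 0.5769 -0.0732  0.3821] grasp [0.5741 0.0083 0.2409] target TCP [ 0.474 -0.144  0.194] d [-0.1029 -0.0708 -0.1881] turn deg [-29.97  -1.03   0.04]
```

The racked die is at -0.124 and the middle die at -0.069 to -0.070, a 54 mm spacing. Both tops are 47 mm high and tilted under 1°. Next is the crown-up die.

```bash
python3 -m handwheel '[[0.0878,[-0.02,-0.014,-0.01],[-6,-0.2,0]],[0.0878,[-0.026,-0.018,-0.02],[-8,-0.28,0]],[0.0878,[-0.026,-0.018,-0.03],[-8,-0.28,0]],[0.0878,[-0.026,-0.018,-0.03],[-8,-0.27,0.04]],[0.0878,[-0.005,-0.003,-0.012],[0,0,0]],[0.0878,[0,0,0],[0,0,0]],[0.0878,[0,0,0],[0,0,0]]]'
python3 look.py i wrist
python3 -c "
from h import *
need(Rb,(.474,-.144,.031))
m,p,d=load('pics/i_wrist.npz'); P=cloud(m,d).reshape(-1,3); k=(abs(P[:,2]-.047)<.004)&(np.hypot(P[:,0]-.474,P[:,1]+.144)<.04)
T=P[k]; print(k.sum(),T.mean(0),T.min(0),T.max(0))
"
```

```text
time_s: 12.68
position: [0.4753, -0.1435, 0.2798]
tcp_rot: [-2.179, -2.262, -0.001]
contact_force: [0.5, -0.3, 0.3]
gripper_width: 1.001
now TCP [ 0.4753 -0.1435  0.28  ] grasp [ 0.4754 -0.1434  0.117 ] target TCP [ 0.474 -0.144  0.194] d [-0.0013 -0.0005 -0.086 ] turn deg [-0.02  0.02 -0.03]
2304 [ 0.47388044 -0.14240439  0.04672843] [ 0.45323456 -0.16392149  0.04309084] [ 0.49439929 -0.12258229  0.04883378]
```

View pics/i_wrist.png

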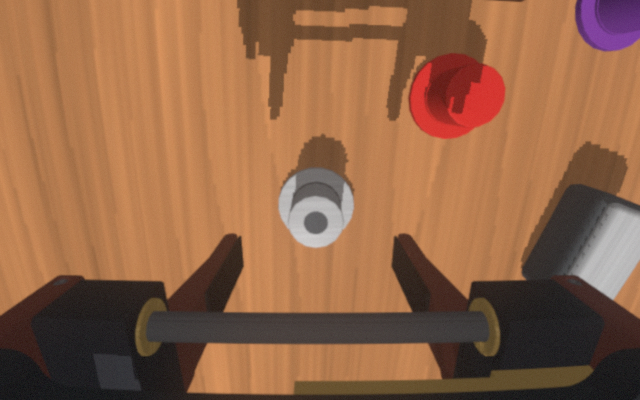

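```bash
python3 -m handwheel '[[0.0878,[-0.0013,0.0003,-0.03],[0,0,0]],[0.0878,[0,0,-0.03],[0,0,0]],[0.0878,[0,0,-0.018],[0,0,0]],[0.0878,[0,0,-0.008],[0,0,0]],[0.0878,[0,0,0],[0,0,0]],[0.02,[0,0,0],[0,0,0]],[0.02,[0,0,0],[0,0,0]],[0.02,[0,0,0],[0,0,0]],[0.02,[0,0,0],[0,0,0]],[0.02,[0,0,0],[0,0,0]],[0.02,[0,0,0],[0,0,0]]]'
python3 -c "
from h import *
need(Rb,(.474,-.1435,.031))"
```

```text
time_s: 14.1
position: [0.4731, -0.1433, 0.1934]
tcp_rot: [-2.18, -2.262, 0.001]
contact_force: [0.8, 0.9, 0.4]
gripper_width: 0.474
now TCP [ 0.4731 -0.1433  0.1934] grasp [ 0.473  -0.1433  0.0304] target TCP [ 0.474  -0.1435  0.194 ] d [ 0.0009 -0.0002  0.0006] turn deg [ 0.01 -0.05 -0.01]
```

```bash
python3 -m handwheel '[[0.02,[0,0,0.01],[0,0,0]],[0.02,[0,0,0.03],[0,0,0]],[0.02,[0,0,0.05],[0,0,0]],[0.02,[0,0,0.06],[0,0,0]],[0.02,[0,0,0.04],[0,0,0]],[0.02,[0,0,0],[0,0,0]]]'
python3 -c "
from h import *
need(Rrack,rackpt(.006,.0307+.06)); need(Rrack,rackpt(.006,.0307))"
```

```text
time_s: 14.85
position: [0.4732, -0.1434, 0.3862]
tcp_rot: [2.177, 2.259, 0.002]
contact_force: [0.4, 0.6, -5.2]
gripper_width: 0.469
now TCP [ 0.4732 -0.1434  0.3862] grasp [ 0.4739 -0.1437  0.2232] target TCP [0.5736 0.052  0.3211] d [ 0.1004  0.1954 -0.0651] turn deg [30.14  1.34  0.04]
now TCP [ 0.4732 -0.1434  0.3862] grasp [ 0.4739 -0.1437  0.2232] target TCP [0.5725 0.0821 0.2692] d [ 0.0993  0.2254 -0.117 ] turn deg [30.14  1.34  0.04]
```

```bash
python3 -m handwheel '[[0.02,[0.006,0.012,0],[1,0.04,0]],[0.02,[0.012,0.022,0],[3,0.13,0]],[0.02,[0.012,0.024,0],[4,0.18,0]],[0.02,[0.014,0.027,0],[4,0.18,0]],[0.02,[0.014,0.027,-0.005],[4,0.18,0]],[0.02,[0.014,0.027,-0.01],[4,0.18,0]],[0.02,[0.013,0.025,-0.015],[4,0.18,0]],[0.02,[0.01,0.02,-0.02],[4,0.18,0]],[0.02,[0.0054,0.0114,-0.0151],[2,0.09,0]],[0.02,[0,0,0],[0,0,0]],[0.02,[0,0,0],[0,0,0]]]'
python3 look.py j wrist scene
python3 -c "
from h import *
need(Rrack,rackpt(.006,.0307+.06)); need(Rrack,rackpt(.006,.0307))
z=cv2.imread('pics/j_scene.png')[110:230,250:420]; cv2.imwrite('pics/j_sc.png',cv2.resize(z,None,fx=4.5,fy=4.5,interpolation=cv2.INTER_CUBIC))"
```

```text
time_s: 16.23
position: [0.5728, 0.0522, 0.3171]
tcp_rot: [-1.885, -1.956, -0.497]
contact_force: [-0.9, -0.8, -4.5]
gripper_width: 0.476
now TCP [0.5732 0.0519 0.3183] grasp [0.5693 0.1333 0.1771] target TCP [0.5736 0.052  0.3211] d [0.0004 0.0001 0.0029] turn deg [ 0.07 -0.29 -0.1 ]
now TCP [0.5732 0.0519 0.3183] grasp [0.5693 0.1333 0.1771] target TCP [0.5725 0.0821 0.2692] d [-0.0007  0.0302 -0.0491] turn deg [ 0.07 -0.29 -0.1 ]
```

View pics/j_wrist.png

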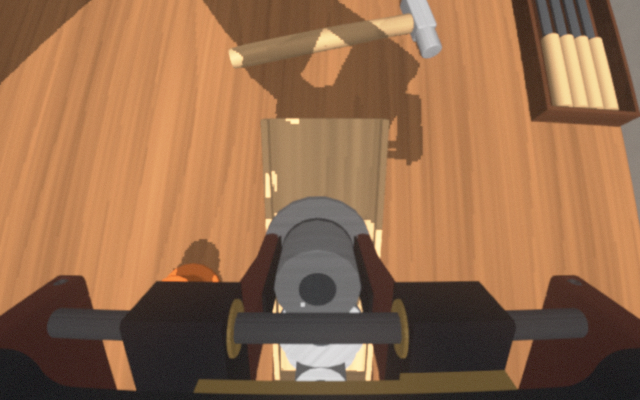

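View pics/j_sc.png

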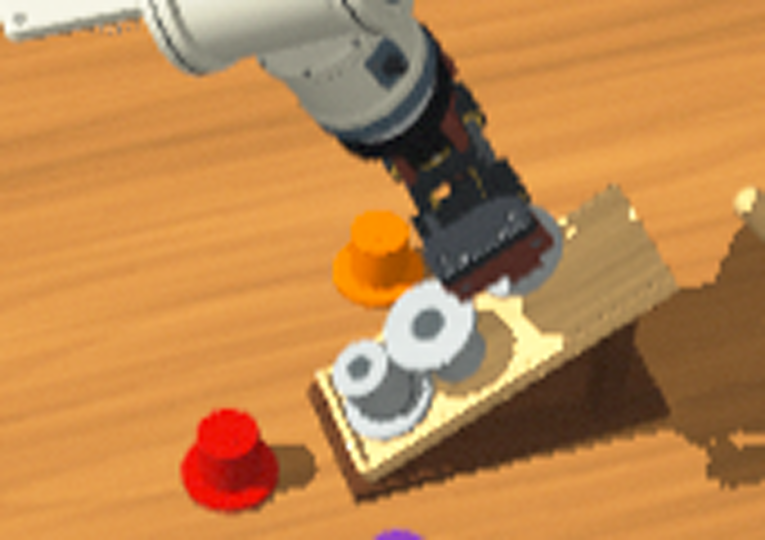

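The die is held square above the tray, uphill of the middle die. I'll lower it along the floor's normal.

```bash
python3 -m handwheel '[[0.02,[0,0.006,-0.0087],[0,-0.2,-0.1]],[0.02,[0,0.0105,-0.0173],[0,0,0]],[0.02,[-0.0005,0.0075,-0.013],[0,0,0]],[0.02,[0,0.0025,-0.0043],[0,0,0]],[0.02,[0,0,0],[0,0,0]],[0.02,[0,0,0],[0,0,0]]]'
python3 -c "
from h import *
need(Rrack,rackpt(.006,.0307)); F=state()['contact_force']; print(F@up0,F@n0)"
```

```text
time_s: 17.08
position: [0.573, 0.0786, 0.2752]
tcp_rot: [-1.887, -1.958, -0.505]
contact_force: [0.7, -0.7, -4.4]
gripper_width: 0.475
now TCP [0.573  0.0786 0.2752] grasp [0.5699 0.1601 0.134 ] target TCP [0.5725 0.0821 0.2692] d [-0.0005  0.0035 -0.006 ] turn deg [ 0.03 -0.06 -0.01]
-2.8845213675072587 -3.4497978428989793
```

```bash
python3 -m handwheel '[[0.02,[0,0.001,-0.0017],[0,0,0]],[0.02,[0,0.001,-0.0017],[0,0,0]],[0.02,[0,0.0005,-0.0009],[0,0,0]],[0.02,[0,0,0],[0,0,0]]]'
python3 -m handwheel '[[0.02,[0,0.0005,-0.0009],[0,0,0]],[0.02,[0,0,0],[0,0,0]]]'
python3 -c "
from h import *
need(Rrack,rackpt(.006,.0307)); F=state()['contact_force']; print(F@up0,F@n0)"
```

```text
time_s: 17.58
position: [0.5727, 0.0812, 0.2705]
tcp_rot: [-1.887, -1.957, -0.504]
contact_force: [0.6, 0.4, -4.1]
gripper_width: 0.474
time_s: 17.82
position: [0.5728, 0.0816, 0.2697]
tcp_rot: [-1.887, -1.957, -0.505]
contact_force: [0.0, -0.1, -4.5]
gripper_width: 0.474
now TCP [0.5728 0.0816 0.2697] grasp [0.5696 0.1631 0.1286] target TCP [0.5725 0.0821 0.2692] d [-0.0003  0.0005 -0.0005] turn deg [ 0.03 -0.08 -0.01]
-2.319594050806334 -3.8327389643993417
```

```bash
python3 -m handwheel '[[0.02,[0,0.0005,-0.0009],[0,0,0]],[0.02,[0,0,0],[0,0,0]]]'
python3 -m handwheel '[[0.02,[0,0.0003,-0.0005],[0,0,0]],[0.02,[0,0,0],[0,0,0]]]'
python3 -c "
from h import *
need(Rrack,rackpt(.006,.0307)); F=state()['contact_force']; print(F@up0,F@n0)"
```

```text
time_s: 18.08
position: [0.5728, 0.0817, 0.2696]
tcp_rot: [-1.887, -1.958, -0.505]
contact_force: [-4.4, -5.8, 5.1]
gripper_width: 0.473
time_s: 18.32
position: [0.5727, 0.0817, 0.2696]
tcp_rot: [-1.887, -1.958, -0.505]
contact_force: [-5.5, -9.3, 9.3]
gripper_width: 0.473
now TCP [0.5727 0.0817 0.2696] grasp [0.5696 0.1632 0.1285] target TCP [0.5725 0.0821 0.2692] d [-0.0002  0.0004 -0.0004] turn deg [ 0.02 -0.05 -0.04]
-3.2491266549421334 12.582519347630587
```

It is seated on the floor. Now I'll slide it downhill about 21 mm, easing off the normal load first.

```bash
python3 -m handwheel '[[0.02,[0,-0.0012,0.0002],[0,0,0]],[0.02,[0.0001,-0.0026,-0.0015],[0,0,0]],[0.02,[0.0001,-0.0026,-0.0015],[0,0,0]],[0.02,[0.0001,-0.0026,-0.0015],[0,0,0]],[0.02,[0.0001,-0.0026,-0.0015],[0,0,0]],[0.02,[0,0,0],[0,0,0]]]'
python3 -c "
from h import *
need(Rrack,rackpt(-.0155,.0307)); F=state()['contact_force']; print(F@up0,F@n0)"
```

```text
time_s: 19.08
position: [0.574, 0.0709, 0.2634]
tcp_rot: [-1.887, -1.958, -0.508]
contact_force: [0.1, -0.8, 5.3]
gripper_width: 0.47
now TCP [0.574  0.0709 0.2634] grasp [0.5711 0.1525 0.1223] target TCP [0.5732 0.0635 0.2584] d [-0.0008 -0.0074 -0.005 ] turn deg [-0.02  0.03  0.02]
2.00788171631583 5.004157114674923
```

```bash
python3 -m handwheel '[[0.02,[-0.0002,-0.0017,-0.001],[0,0,0]],[0.02,[-0.0002,-0.0017,-0.001],[0,0,0]],[0.02,[-0.0002,-0.0017,-0.001],[0,0,0]],[0.02,[0,0,0],[0,0,0]]]'
python3 -m handwheel '[[0.02,[0,-0.0009,-0.0005],[0,0,0]],[0.02,[0,0,0],[0,0,0]]]'
python3 -c "
from h import *
need(Rrack,rackpt(-.0155,.0307)); F=state()['contact_force']; print(F@up0,F@n0)"
```

```text
time_s: 19.58
position: [0.5736, 0.0658, 0.2605]
tcp_rot: [-1.888, -1.958, -0.508]
contact_force: [1.2, -0.8, 5.5]
gripper_width: 0.474
time_s: 19.82
position: [0.5736, 0.065, 0.26]
tcp_rot: [-1.887, -1.958, -0.508]
contact_force: [0.9, 0.6, 6.2]
gripper_width: 0.476
now TCP [0.5736 0.065  0.26  ] grasp [0.5707 0.1466 0.1189] target TCP [0.5732 0.0635 0.2584] d [-0.0004 -0.0015 -0.0016] turn deg [-0.03  0.05  0.03]
3.595265601346139 5.126319323305039
```

```bash
python3 -m handwheel '[[0.02,[0,-0.0009,-0.0005],[0,0,0]],[0.02,[0,0,0],[0,0,0]]]'
python3 -m handwheel '[[0.02,[0,-0.0009,-0.0005],[0,0,0]],[0.02,[0,0,0],[0,0,0]]]'
python3 -c "
from h import *
need(Rrack,rackpt(-.0155,.0307)); F=state()['contact_force']; print(F@up0,F@n0)"
python3 -m handwheel '[[0.02,[0,-0.0005,-0.0003],[0,0,0]],[0.02,[0,0,0],[0,0,0]]]'
python3 -c "
from h import *
need(Rrack,rackpt(-.0155,.0307)); F=state()['contact_force']; print(F@up0,F@n0)"
```

```text
time_s: 20.08
position: [0.5736, 0.0641, 0.2595]
tcp_rot: [-1.887, -1.958, -0.508]
contact_force: [1.0, -0.2, 5.0]
gripper_width: 0.477
time_s: 20.32
position: [0.5735, 0.0632, 0.259]
tcp_rot: [-1.887, -1.958, -0.508]
contact_force: [0.3, 0.3, 5.3]
gripper_width: 0.477
now TCP [0.5735 0.0632 0.259 ] grasp [0.5707 0.1449 0.1179] target TCP [0.5732 0.0635 0.2584] d [-0.0004  0.0003 -0.0005] turn deg [-0.03  0.05  0.03]
2.91753832769618 4.404804086302584
time_s: 20.58
position: [0.5736, 0.0628, 0.2587]
tcp_rot: [-1.887, -1.958, -0.508]
contact_force: [1.1, 0.6, 5.4]
gripper_width: 0.477
now TCP [0.5736 0.0628 0.2587] grasp [0.5707 0.1444 0.1177] target TCP [0.5732 0.0635 0.2584] d [-0.0004  0.0007 -0.0003] turn deg [-0.04  0.05  0.02]
3.219845057494198 4.375968324186172
```

```bash
python3 -m handwheel '[[0.02,[0,-0.0009,-0.0005],[0,0,0]],[0.02,[0,0,0],[0,0,0]]]'
python3 -c "
from h import *
need(Rrack,rackpt(-.0155,.0307)); F=state()['contact_force']; print(F@up0,F@n0)"
python3 -m handwheel '[[0.02,[0,-0.0009,-0.0005],[0,0,0]],[0.02,[0,0,0],[0,0,0]]]'
python3 -c "
from h import *
need(Rrack,rackpt(-.0155,.0307)); F=state()['contact_force']; print(F@up0,F@n0)"
python3 look.py k wrist scene
python3 -c "
from h import *
z=cv2.imread('pics/k_scene.png')[110:230,250:420]; cv2.imwrite('pics/k_sc.png',cv2.resize(z,None,fx=4.5,fy=4.5,interpolation=cv2.INTER_CUBIC))"
```

```text
time_s: 20.82
position: [0.5736, 0.0624, 0.2585]
tcp_rot: [-1.886, -1.957, -0.509]
contact_force: [0.1, 3.6, 7.4]
gripper_width: 0.477
now TCP [0.5736 0.0624 0.2585] grasp [0.5707 0.1442 0.1176] target TCP [0.5732 0.0635 0.2584] d [-0.0004  0.0011 -0.0001] turn deg [-0.11  0.03  0.02]
6.860953498340471 4.614458932211185
time_s: 21.08
position: [0.5736, 0.062, 0.2583]
tcp_rot: [-1.885, -1.956, -0.51]
contact_force: [0.5, 7.7, 9.2]
gripper_width: 0.471
now TCP [0.5736 0.062  0.2583] grasp [0.5707 0.1441 0.1175] target TCP [0.5732 0.0635 0.2584] d [-0.0004  0.0015  0.0001] turn deg [-0.19  0.02  0.01]
11.263540002409428 4.08957398537227
```

View pics/k_sc.png

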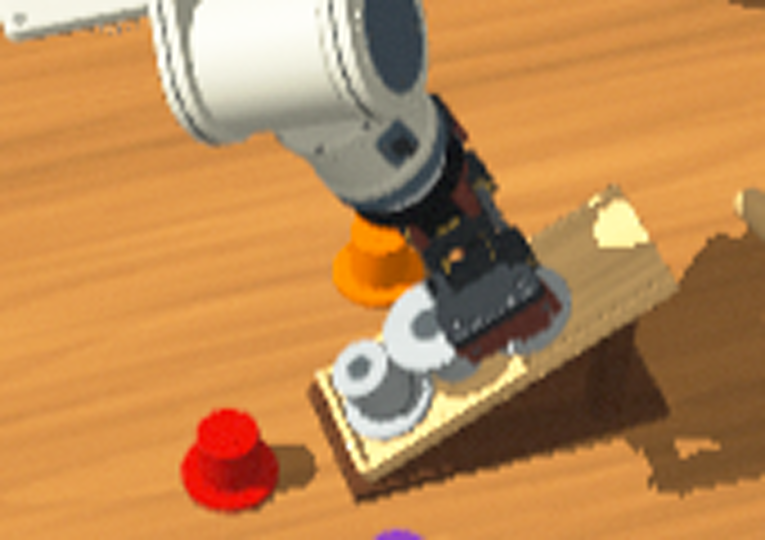

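The uphill reaction went from 3.2 to 6.9 to 11.3 N, so the row is in contact. I'll open only to 50 mm to keep the fingers off the tray walls, lift along the normal, then look.

```bash
python3 -m handwheel '[[0.05,[0,0,0],[0,0,0]],[0.05,[0,0,0],[0,0,0]],[0.05,[0,0,0],[0,0,0]],[0.05,[0,-0.005,0.0087],[0,0,0]],[0.05,[0.0003,-0.01,0.0173],[0,0,0]],[0.05,[0.0005,-0.02,0.0346],[0,0,0]],[0.0878,[0.0005,-0.025,0.0433],[0,0,0]],[0.0878,[0,-0.05,0.03],[0,0,0]],[0.0878,[0,-0.03,0],[0,0,0]],[0.0878,[0,0,0],[0,0,0]],[0.0878,[0,0,0],[0,0,0]]]'
python3 look.py l wrist scene top
python3 -c "
from h import *
z=cv2.imread('pics/l_scene.png')[110:230,250:420]; cv2.imwrite('pics/l_sc.png',cv2.resize(z,None,fx=4.5,fy=4.5,interpolation=cv2.INTER_CUBIC))"
python3 chk.py pics/l_wrist.npz -.15 -.1035 -.1005 -.039 -.034 .012
```

```text
time_s: 22.55
position: [0.5736, -0.0792, 0.391]
tcp_rot: [-1.888, -1.957, -0.505]
contact_force: [-0.2, 0.2, -0.2]
gripper_width: 0.998
[-0.15,-0.1035] n=1009 along -0.1449..-0.1039 mid -0.1244 mean -0.1238 across -0.0206..0.0203 mean 0.0002 h 0.0470 tilt deg [-0.87  0.05]
[-0.1005,-0.039] n=2899 along -0.1005..-0.0390 mid -0.0698 mean -0.0693 across -0.0330..0.0322 mean -0.0002 h 0.0469 tilt deg [-0.16  0.03]
[-0.034,0.012] n=1252 along -0.0340..0.0032 mid -0.0154 mean -0.0160 across -0.0213..0.0197 mean -0.0005 h 0.0469 tilt deg [0.32 0.  ]
```

View pics/l_sc.png

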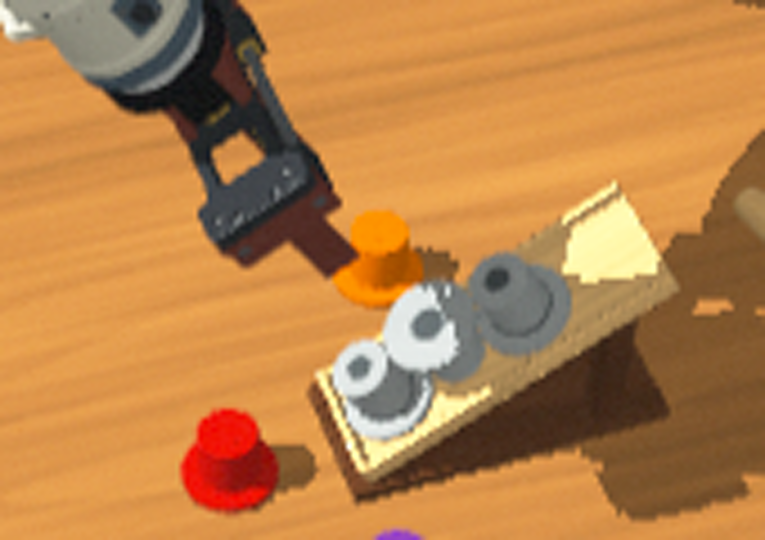

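View pics/l_wrist.png

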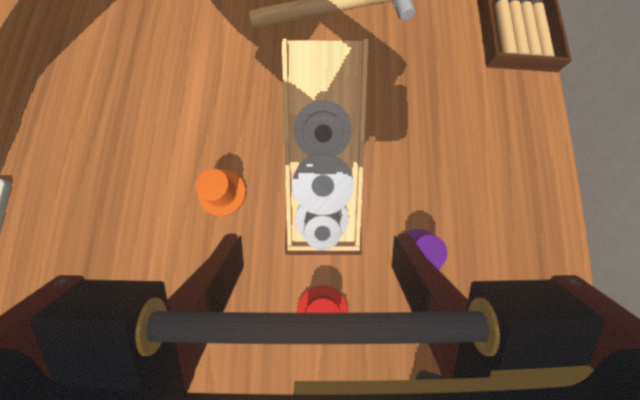

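Run:
```python
from h import *
m,p,d=load("pics/l_wrist.npz")
g=cv2.cvtColor(p,cv2.COLOR_RGB2GRAY)
for u,v in((323,133),(322,186),(322,233)):
    w=g[v-16:v+17,u-16:u+17]; c=w[12:21,12:21].mean(); b=np.median(w[[16,16,6,26],[6,26,16,16]]); t=(c+b)/2
    k=(w<t).astype(np.uint8); n,l,s,ce=cv2.connectedComponentsWithStats(k); i=l[16,16]; q=ce[i]+[u-16,v-16]
    X=plane(m,[q],n0,c0@n0+.047)[0]-c0; print(q.round(1),s[i,4],"along",(X@up0).round(4),"across",(X@ac0).round(4))
P=cloud(m,d).reshape(-1,3); x=(P-c0)@up0;a=(P-c0)@ac0;h=(P-c0)@n0
k=(abs(h-.047)<.003)&(abs(a)<.045)
print("tops histogram a~0:");q=k&(abs(a)<.003)&(x>-.05)&(x<.02); print(np.sort(x[q]).round(4)[::4])
```

```text
[322.9 133. ] 238 along -0.0171 across -0.0002
[322.5 185.4] 290 along -0.071 across 0.0
[322.1 232.9] 185 along -0.125 across 0.0003
tops histogram a~0:
[-0.0496 -0.0494 -0.0484 -0.0475 -0.0473 -0.0464 -0.0455 -0.0452 -0.0443
 -0.0434 -0.0432 -0.0423 -0.0415 -0.0411 -0.0402 -0.0392 -0.0391 -0.0382
 -0.0373 -0.0371 -0.0361 -0.0351 -0.0349 -0.0341 -0.0332 -0.033  -0.0321
 -0.031  -0.0308 -0.03   -0.0291 -0.029  -0.028  -0.027  -0.0269 -0.026
 -0.025  -0.0248 -0.024  -0.0231 -0.0229 -0.022  -0.021  -0.0209 -0.02
 -0.0191 -0.019  -0.018  -0.0171 -0.0169 -0.0161 -0.0152 -0.015  -0.0141
 -0.0131 -0.013  -0.0121 -0.0112 -0.0111 -0.0101 -0.0092 -0.0092 -0.0083
 -0.0074 -0.0072 -0.0063 -0.0054 -0.0053 -0.0044 -0.0035 -0.0034 -0.0025
 -0.0016 -0.0015 -0.0006  0.0004  0.0013  0.0013  0.0023  0.0032]
```

The hole centres are 54.0 and 53.9 mm apart, so both joints are snug. I'll check the rest of the bench before handing in.

View pics/l_top.png

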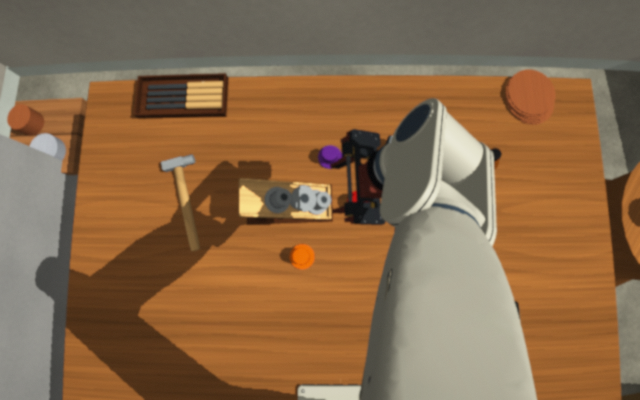

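Run:
```python
from h import *
p0=np.load("pics/a_top_rgb.npy"); p1=load("pics/l_top.npz")[1]
H=[cv2.cvtColor(p,cv2.COLOR_RGB2HSV) for p in(p0,p1)]
for n,(a,b,c,e) in dict(stake=(378,130,430,172),bottle=(462,140,505,185),red=(340,185,378,220),purple=(312,140,348,172),hammerhead=(158,150,200,175)).items():
    dif=np.abs(p0[b:e,a:c].astype(int)-p1[b:e,a:c]).mean(2); print(n,dif.mean().round(1),(dif>40).sum())
```

```text
stake 44.9 976
bottle 73.1 1105
red 51.2 938
purple 19.2 249
hammerhead 3.5 0
```

Run:
```python
from h import *
p0=np.load("pics/a_scene_rgb.npy"); p1=load("pics/l_scene.npz")[1]
for n,(a,b,c,e) in dict(stake=(250,242,296,274),bottle=(180,232,214,276),red=(288,198,314,224),purple=(326,226,352,252),orange=(324,156,346,178),hammer=(412,148,484,216)).items():
    d=np.abs(p0[b:e,a:c].astype(int)-p1[b:e,a:c]).mean(2); print(n,d.mean().round(1),(d>40).sum())
print(state()['contact_force'],state()['time_s']); sign_off()
```

```text
stake 3.1 0
bottle 2.9 0
red 3.4 0
purple 2.9 0
orange 15.6 68
hammer 25.4 1818
[-0.63781552  0.28483469  0.36059562] 22.7
the job is handed in; nothing more can be done
```

I packed both loose dies into the rack and handed the job in at about 22.7 s of the 61 s. The brim-up die went in the middle, upside down. The crown-up die went at the top, slid down the slope so its brim went under the middle one's.

Last checks, with the gripper clear of the rack and no contact force:
- **Spacing:** the axes are 54.0 mm and 53.9 mm apart, against 54 mm for snug.
- **Square on the floor:** all three tops are about 47 mm above the floor. Tilts measured under 0.9°; the largest, 0.87° on the bottom die, was 0.74° before the top die went in.
- **Bottom die:** still about 33 mm from the stop (about 34 mm given), unmoved within measurement.
- **Stake, bottle, red and purple dies:** unchanged in the scene camera.
- **Hammer:** its scene picture changed (1818 pixels), which I put down to the arm's shadow because its head is unchanged in the top view. I did not check the handle separately.
- **Orange die:** its scene picture changed slightly (68 pixels). It looks in place, most likely with the gripper partly in front of it.

The top-view comparison of the stake, bottle, red and purple dies was no use, because the arm covered or crossed them there.

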